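# Load a chip carrier into the wire bonder's tilted work holder

## Robot

A 6-joint arm with a two-finger parallel gripper is mounted at the origin on the work surface. World frame = base frame: x ahead of the robot, y to its left, z up, the work surface at z = 0. Lengths are in m, angles in degrees, forces in N, time in s.
With the tool pointing down it reaches from about 0.3 to 0.75 m from the base axis. Payload 8.5 kg.
Tool frame: the origin (TCP) lies midway between the tips of the shut fingers; the grasp point (between the pads) lies env.tcp_to_grasp behind it (env.tcp_to_grasp is the distance from the TCP to the grasp point, in m); z points along the fingers, y is the line along which they close (so a half turn about z gives the same grasp; the last joint's range is limited). The gripper opens to 85 mm and grips with 20 to 120 N. Pads are 22 mm wide; open, the fingers measure 114 mm over their backs; the gripper's body (76 mm by 85 mm) begins 54 mm behind the grasp point. The pads swing forward as they close: fully open they stand 13 mm farther back than shut.
Start: joints at [-86.133, 21.807, 74.336, -0, 83.858, -12.336], TCP at [0.153, -0.528, 0.231] pointing down, gripper open.
Joint ranges: [-178.18, 178.18], [-50.72, 133.34], [12.68, 142.11], [-81.47, 261.47], [9.98, 163.14], [-165.26, 165.26]. Speed limits (degrees/s): [136.94, 136.94, 180, 180, 180, 180].

## Interface

Orientations are given as a 3x3 rotation matrix whose columns are the frame's x, y, z axes.
In Python, from rig import observe, optics, job, env gives the robot as it stands. The module is installed in compiled form; this text tells all that it offers.
- The arm moves only by the shell command python3 -m jog 'ROWS' [FORCE]. ROWS is JSON, a list of rows, each a list of 7 numbers: the turn, a rotation vector about the tool's x, y, z in rad, then the shift along the tool's x, y, z in m, then the opening in per cent of the stroke, from 0 (shut) to 100 (fully open). A call has 1 to 10 rows; each row shifts and turns the commanded pose from where the row before left it, along the tool's axes as they then stand; what a row does not reach is not made up. A row lasts 1/8 s, in which the tool goes at most 62.5 mm and 10.7 degrees, less where a joint would pass 70% of its speed; a pose out of reach is approached as far as the arm can. A call is refused whole if a number of a shift passes 0.0625 or a number of a turn 0.188, either way. A call with a gripper value outside its range is refused whole. The fingers move at their own pace and stop on an object; FORCE is the grip in N (left out, the last holds). Time passes only in rows, so rows that do not move let the fingers close. It gives the time, the measured TCP pose, the force, the opening and the grip force at its end, in the units of the state.
- observe(): the state, without advancing time (a new reading comes with each control period).
- optics.get_image(name): name is "scene" or "top"; returns a dict with "pixels" (420x560x3 uint8, red, green, blue), "mtx" (3x3 intrinsics, pixels), "rvec" (rotation vector, rad) and "tvec" (3), from world to camera coordinates, as OpenCV has them. Camera axes: x right, y down, z forward; pixel columns grow to the right and rows downward; lengths in m; the calibration is good to about 2 mm. A picture is of the moment at which its call begins. There is no depth.
- job.close_job(): hands the job in; it is judged then, once.
The state is a dict: "time_s": time; "q": joint angles; "qvel": joint speeds; "joint_efforts": joint torques, N m; "position": TCP position; "tool_rot": TCP orientation; "ft_force": force on the tool from outside, world axes, zero at the start; "wrist_torque": the same for the moment, N m; "grip_width": finger opening in m; "gripper_force": force on a finger pad.
Only numpy, scipy, OpenCV 4.12 (cv2) and the standard library are available. Lean on these libraries where they do the work, as an engineer would, in place of code of your own. Each camera call takes 0.05 s, during which the arm holds its last target. There are 200 camera calls.

## Task

Pick up the chip carrier with the two ears and push its ears down into the sprung slots of the tilted work holder, past the spring clips, until it sits fully home and flat on the seat. Then throw the vacuum lever all the way over, away from the robot, and leave everything released. Leave the other things on the bench where they stand.

Things in the scene. Friction and masses are not known exactly. Their poses are not given: they have to be found in the camera images.
- carrier_grip (a point): Loose aluminium chip carrier, about 0.3 kg, lying flat: plate 80 (x) x 120 (y) x 8 mm with an ear at each short end and a black block 44 (x) x 30 (y) x 34 mm on its middle, the part to grip, across y. This point is the block's centre: 25 mm above the underside, 17 mm above the plate, 17 mm below the block's top. x along the 44 mm, y towards an ear, z up. Same when turned half round.
- carrier_ear (a point): Centre of one ear of the carrier, 70 mm from the block's centre along y, 21 mm lower. Both ears are 30 mm wide (x), 8 mm thick and stick out 20 mm (160 mm overall). Two rows of small white packages lie on the plate at x = +-31 mm.
- seat_mid (a point): Centre of the fixed work holder's seat surface, a steel plate 94 (x) x 168 (y) mm on a round white heater base, 100 mm above the bench and tilted 30 degrees towards the robot. z: the seat's normal, y: level, along the line of its two slots, x: up the slope. Home: the carrier's underside flat on the seat, the block's centre 25 mm from this point along z, centred in x and y, ears in the slots.
- slot_a (a point): Floor centre of one slot, 73 mm from seat_mid along y; the other is at -73 mm. Axes as seat_mid. Slots open along z and outwards; steel posts either side from |y| = 63 mm (3 mm play for the plate) to 82 mm. At the seat a slot is 35 mm wide along x (2.5 mm play each side of an ear), with bevels 5 to 9 mm up; above that 52 mm wide and the posts begin at |y| = 65 mm; tops at 30 mm.
- clip_a (a point): Nose of one of four brass spring clips, one on each side of each slot, 13 mm above the seat. Ramps narrow the slot from 37 mm (26 mm above the seat) to 25 mm at the noses, then open out below. The ears push the clips aside: about 4 to 10 N of push in all, besides the weight. The carrier's weight does not overcome them; ears stick half-way unless pushed on. At home the noses stand just above the ears.
- lever_pivot (a point): Pivot of the vacuum lever, on its fixed grey base block 70 (x) x 50 (y) x 25 mm; the pivot is 22 mm above the bench, over the middle of the block. x: the horizontal direction in which the lever is to be thrown (away from the robot, give or take 0.4 rad), y: the pivot's axis, z up.
- vac_lever_tip (a point): Centre of the lever's black ball, 26 mm across, at the end of a 10 mm steel rod, 80 mm from the pivot. It starts leaning back towards the robot by about 0.4 to 0.5 rad from upright.
- vac_lever (a joint): Angle of the vacuum lever in rad: 0 = leaning fully back towards the robot (0.5 rad from upright), 1.0 = fully over (0.5 rad beyond upright, at its stop). Light (about 1 N at the ball) and stays where it is left.
- blank_mid (a point): A look-alike to be left alone: loose round aluminium disc 110 mm across, 8 mm thick, without ears, with the same black block. The point is the block's centre, 25 mm above the bench.
- spool: Loose brass-coloured wire spool, 48 mm across, 40 mm high; origin under its centre.
- flask: Loose amber bottle, 60 mm across, 130 mm high; origin under its centre.
- dish: Loose closed pale round dish, 96 mm across, 18 mm high; origin under its centre.
- driver: Loose screwdriver, 160 mm long, lying; x towards its blade.
- jar: Loose white jar, 48 mm across, 60 mm high; origin under its centre.
There are look-alikes about, which are no part of the job. Leave any blue look-alike of the part that bears carrier_grip alone.

How it is judged:
By the outcome, as a careful person would: the job done as asked, in the order asked, and still so for the second after the job is handed in, with the robot touching nothing.
It also fails if it takes over 64 s, if anything falls off the work surface, if the arm or the gripper's body presses on something with over 40 N, if the wrist force passes 120 N, or if a joint passes its speed limit or range.

## Working session

There is one attempt and no reset: what is moved stays moved. The work goes in short steps, Python scripts to look and compute and a shell command to move; the robot and the scene stay as the last step left them, time stands still between calls to the robot, and variables do not carry over. Pictures are saved under pics/ and viewed, at most 10 in all, crops included, and the job is handed in when it is done.

```bash
mkdir -p pics
cat > h.py <<'E'
import numpy as np, cv2
from rig import observe, optics, job, env
def get(n):
    d=optics.get_image(n); return d
def save(d,f): cv2.imwrite('pics/'+f,cv2.cvtColor(d['pixels'],cv2.COLOR_RGB2BGR))
def cast(d,uv,z=0.0):
    R=cv2.Rodrigues(np.array(d['rvec'],float))[0];t=np.array(d['tvec'],float).ravel();K=np.array(d['mtx'])
    uv=np.atleast_2d(np.array(uv,float)); r=(R.T@np.linalg.inv(K)@np.c_[uv,np.ones(len(uv))].T).T
    c=-R.T@t; return c+r*((z-c[2])/r[:,2])[:,None]
def tri(d1,p1,d2,p2):
    P=[np.array(d['mtx'])@np.c_[cv2.Rodrigues(np.array(d['rvec'],float))[0],np.array(d['tvec'],float).ravel()] for d in(d1,d2)]
    X=cv2.triangulatePoints(P[0],P[1],np.atleast_2d(np.array(p1,float)).T,np.atleast_2d(np.array(p2,float)).T);return (X[:3]/X[3]).T
def proj(d,X): return cv2.projectPoints(np.atleast_2d(np.array(X,float)),np.array(d['rvec'],float),np.array(d['tvec'],float),np.array(d['mtx']),None)[0][:,0]
E
python3 - <<'E'
from h import *
import pickle
for n in('scene','top'):
    d=get(n);save(d,n+'0.png');pickle.dump(d,open(n+'0.pkl','wb'))
    R=cv2.Rodrigues(np.array(d['rvec'],float))[0];print(n,-R.T@np.array(d['tvec']).ravel(),d['mtx'][0][0],R[2])
o=observe();print(o['tool_rot'],env.tcp_to_grasp,o['grip_width'],o['ft_force'],o['time_s'])
E
```

```text
scene [1.01121999 0.63863977 0.84918809] 416.5908950340007 [-0.41678827 -0.62873213 -0.65649329]
top [ 0.39407389 -0.11647731  1.23925567] 429.2886029235494 [ 0.11347865  0.01576052 -0.99341542]
[[ 9.60279113e-01  2.79041243e-01 -9.65336271e-05]
 [ 2.79041129e-01 -9.60278270e-01  1.30092139e-03]
 [ 2.70311578e-04 -1.27618449e-03 -9.99999149e-01]] 0.0187 0.08527148122567134 [-0.00242848  0.0325247   0.16740142] 0.1
```

View pics/scene0.png

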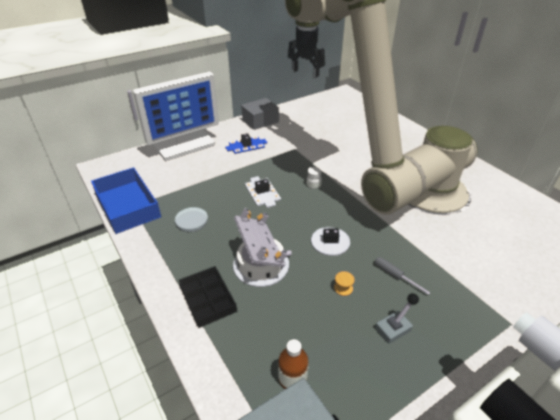

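View pics/top0.png

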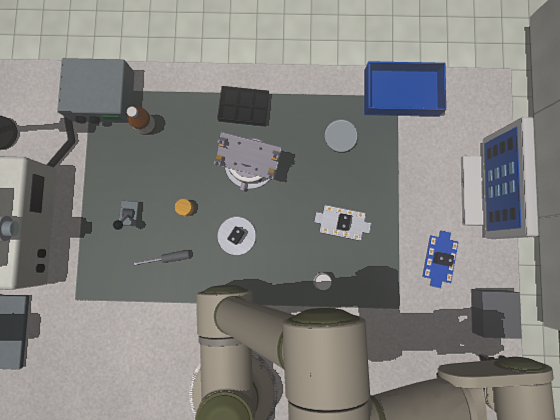

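Candidates for the carrier in the top view: a white plate with ears at (343,222), a blue look-alike at (440,260), and a round disc without ears at (237,236). I choose (343,222). The holder is at (250,155) and the lever at (125,215). Next I check these in a close crop.

Run:
```python
from h import *
import pickle
t=pickle.load(open('top0.pkl','rb'));s=pickle.load(open('scene0.pkl','rb'))
def crop(d,u,v,w,h,W,H): return cv2.resize(d['pixels'][v:v+h,u:u+w],(W,H),interpolation=cv2.INTER_CUBIC)
a=np.hstack([crop(t,303,192,80,60,400,300),crop(t,208,125,80,60,400,300)])   #5x
b=np.hstack([crop(s,225,205,80,60,400,300)[:, :],crop(t,100,185,80,60,400,300)])
cv2.imwrite('pics/crop.png',np.vstack([a,b])[:,:,::-1])
g=t['pixels'].astype(int)
# carrier mask white, non-green
roi=np.zeros(g.shape[:2],bool);roi[198:246,308:378]=1
m=(g.min(2)>110)&roi
n,l,st,c=cv2.connectedComponentsWithStats(m.astype(np.uint8));print(st[:4],c[:4])
m2=(l==1+np.argmax(st[1:,4])).astype(np.uint8)
cs,_=cv2.findContours(m2,cv2.RETR_EXTERNAL,cv2.CHAIN_APPROX_NONE);cc=max(cs,key=cv2.contourArea)
P=cast(t,cc[:,0],0.008)[:,:2]; r=cv2.minAreaRect((P*1000).astype(np.float32));print('rect',r)
fill=cv2.drawContours(np.zeros_like(m2),[cc],-1,1,-1); ys,xs=np.nonzero(fill);Q=cast(t,np.c_[xs,ys],0.008)[:,:2];print('cent',Q.mean(0),np.linalg.eigh(np.cov(Q.T)))
# black block
k=(g.max(2)<55)&(fill>0);ys,xs=np.nonzero(k);Q=cast(t,np.c_[xs,ys],0.038)[:,:2];print('blk',len(xs),xs.mean(),ys.mean(),Q.mean(0))
```

```text
[[     0      0    560    420 234089]
 [   314    205     58     35   1100]
 [   344    216      3      3      6]
 [   343    225      2      3      5]] [[279.20295272 209.43959349]
 [342.06727273 222.23909091]
 [344.83333333 217.16666667]
 [343.4        225.8       ]]
rect ((479.834716796875, -298.148681640625), (161.4007110595703, 81.37066650390625), 80.11624145507812)
cent [ 0.47944836 -0.29799403] EighResult(eigenvalues=array([0.00049702, 0.00165507]), eigenvectors=array([[-0.98483556,  0.1734904 ],
       [ 0.1734904 ,  0.98483556]]))
blk 104 343.75 221.51923076923077 [ 0.479238   -0.29742078]
```

View pics/crop.png

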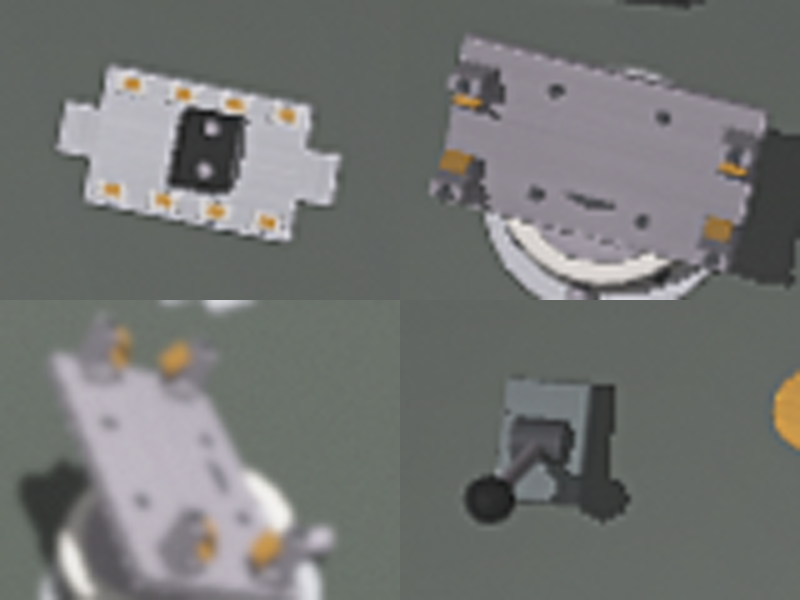

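The crop confirms the choice: an aluminium plate with two ears and a black block at top pixel (343,222). The holder's plate corners are near (221,132) and (281,147). The lever base is at about (110,188) and its ball at about (118,225).

```bash
cat > meas.py <<'E'
from h import *
import pickle
t=pickle.load(open('top0.pkl','rb'));s=pickle.load(open('scene0.pkl','rb'))
g=cv2.GaussianBlur(t['pixels'].astype(np.float32).sum(2),(0,0),.6)
def edge(p,q,segs,ext=3):
    p,q=np.array(p,float),np.array(q,float);d=(q-p)/np.linalg.norm(q-p);n=np.array([-d[1],d[0]]);o=np.arange(-ext,ext+.01,.1);pts=[]
    for f in np.concatenate([np.linspace(a,b,25) for a,b in segs]):
        c=p+f*(q-p);X=c+o[:,None]*n
        v=cv2.remap(g,X[:,0].astype(np.float32)[None],X[:,1].astype(np.float32)[None],cv2.INTER_LINEAR)[0]
        gr=np.abs(np.gradient(v));w=gr*(gr>.5*gr.max());pts.append(c+n*(w@o/w.sum()))
    L=cv2.fitLine(np.float32(pts),cv2.DIST_HUBER,0,.01,.01).ravel();return L[2:],L[:2]
def X(a,b):
    k=np.linalg.solve(np.c_[a[1],-b[1]],b[0]-a[0]);return a[0]+k[0]*a[1]
c=lambda x,y,ox,oy,u,v:((x-ox)/5-.4+u,(y-oy)/5-.4+v)
h=lambda x,y:c(x,y,400,0,208,125)
TL,TR,BL,BR=h(467,37),h(767,112),h(435,198),h(722,268)
eT=edge(TL,TR,[(.05,.95)]);eB=edge(BL,BR,[(.25,.85)]);eL=edge(TL,BL,[(.05,.2),(.45,.7)]);eR=edge(TR,BR,[(.03,.13),(.45,.6)])
for e in(eT,eB,eL,eR):print(e)
C=np.array([X(eT,eL),X(eT,eR),X(eB,eL),X(eB,eR)]);print(C)
H=np.array([h(557,91),h(663,118),h(537,193),h(642,220)])
ctr=np.array([.65,.1,.1]);psi=-.2
def plane(d,uv,ctr,psi):
    n=np.array([-.5*np.cos(psi),-.5*np.sin(psi),.866]);a,b=cast(d,uv,0),cast(d,uv,.2);k=((ctr-a)@n)/((b-a)@n);return a+(b-a)*k[:,None]
for i in range(30):
    Q=plane(t,C,ctr,psi);m=Q.mean(0);yv=Q[0]-Q[1];psi=np.arctan2(yv[1],yv[0])-np.pi/2
    ctr=np.array([m[0],m[1],.1])
print('seat',ctr,np.degrees(psi),'sizes',[np.linalg.norm(Q[i]-Q[j])*1000 for i,j in((0,1),(2,3),(0,2),(1,3))], 'yaw2',np.degrees(np.arctan2(*(Q[2]-Q[3])[1::-1])-np.pi/2))
Rm=np.array([[np.cos(psi)*.866,-np.sin(psi),-.5*np.cos(psi)],[np.sin(psi)*.866,np.cos(psi),-.5*np.sin(psi)],[.5,0,.866]])
print('corners loc',((Q-ctr)@Rm*1000).round(1).tolist())
print('holes loc',((plane(t,H,ctr,psi)-ctr)@Rm*1000).round(1).tolist())
HS=np.array([c(x,y,0,0,225,205) for x,y in((143,200),(110,123),(245,218),(205,140))])
T=tri(t,H,s,HS);print('tri holes loc',((T-ctr)@Rm*1000).round(1).tolist())
# lever
p=t['pixels'].astype(int)
def dark(d,u0,v0,u1,v1,th):
    p=d['pixels'].astype(int);m=np.zeros(p.shape[:2],np.uint8);m[v0:v1,u0:u1]=(p.max(2)<th)[v0:v1,u0:u1]
    n,l,st,ce=cv2.connectedComponentsWithStats(m);i=1+np.argmax(st[1:,4]);return ce[i],st[i]
bt=dark(t,110,215,124,232,55);bs=dark(s,402,290,422,308,55);print(bt,bs)
print('ball',cast(t,bt[0],.094),tri(t,bt[0],s,bs[0]))
l=lambda x,y:c(x,y,400,300,100,185)
a,b,cc,dd=l(508,377),l(590,385),l(497,503),l(580,503)
A=edge(a,b,[(.05,.9)],2);B=edge(a,cc,[(.05,.7)],2);D=edge(b,dd,[(.1,.8)],2)
pts=cast(t,[X(A,B),X(A,D)],.025);print('lev top corners',pts)
for e in(B,D):
    w=cast(t,[e[0],e[0]+10*e[1]],.025);v=w[1]-w[0];print('dir',np.degrees(np.arctan(v[1]/v[0])))
v=pts[0]-pts[1];print('dir from A',np.degrees(np.arctan2(v[1],v[0])-np.pi/2))
E
python3 meas.py
```

```text
(array([253.04507, 139.92593], dtype=float32), array([0.9684209 , 0.24932094], dtype=float32))
(array([243.34314, 172.26984], dtype=float32), array([0.96955675, 0.24486664], dtype=float32))
(array([218.33734, 143.18599], dtype=float32), array([ 0.15984075, -0.9871428 ], dtype=float32))
(array([278.89194, 157.06586], dtype=float32), array([ 0.2171223 , -0.97614443], dtype=float32))
[[220.23306 131.47845]
 [281.0979  147.14816]
 [214.79546 165.05997]
 [273.79926 179.96169]]
seat [ 0.64540065 -0.02653982  0.1       ] -13.430291183770615 sizes [np.float64(167.98509035591877), np.float64(168.21563620023218), np.float64(96.81278826712757), np.float64(95.40212865470761)] yaw2 -13.013233013576468
corners loc [[48.0, 84.6, 0.0], [48.0, -83.3, -0.0], [-48.8, 83.4, 0.0], [-47.3, -84.8, 0.0]]
holes loc [[30.6, 29.3, 0.0], [30.8, -29.5, 0.0], [-28.5, 29.3, 0.0], [-28.3, -30.2, -0.0]]
tri holes loc [[30.3, 29.4, 1.4], [30.3, -29.3, 1.2], [-29.6, 29.8, 1.1], [-28.4, -30.1, 1.3]]
(array([117.62686567, 224.40298507]), array([113, 220,  10,   9,  67], dtype=int32)) (array([412.49382716, 298.74074074]), array([408, 294,  10,  10,  81], dtype=int32))
ball [[0.45239424 0.31588274 0.094     ]] [[0.45221998 0.31664893 0.09261768]]
lev top corners [[0.5249879  0.33756351 0.025     ]
 [0.52143068 0.28938629 0.025     ]]
dir 3.577909593381272
dir -2.5121422819963524
dir from A -4.222839138073397
```

```bash
cat > plan.py <<'E'
from h import *
from scipy.spatial.transform import Rotation as Ro
def Rz(a):return Ro.from_euler('z',a,degrees=True).as_matrix()
DOWN=np.diag([1.,-1,-1])
SY=-13.2; SC=np.array([.6455,-.0266,.1])
SR=Rz(SY)@Ro.from_euler('y',-30,degrees=True).as_matrix()  # x up slope, z normal
CARR=Rz(-10)@DOWN; SEAT=SR@DOWN
def go(R,p):
    o=observe();R0=np.array(o['tool_rot']);p0=np.array(o['position'])
    rv=Ro.from_matrix(R0.T@R).as_rotvec()
    print('t',round(o['time_s'],2),'turn',rv.round(4),'shift now-axes',(R0.T@(np.array(p)-p0)).round(4),'shift tgt-axes',(R.T@(np.array(p)-p0)).round(4))
    print(' pos',p0.round(4),'F',np.array(o['ft_force']).round(1),'T',np.array(o['wrist_torque']).round(2),'grip',round(o['grip_width'],4),round(o['gripper_force'],1),'q',np.array(o['q']).round(0))
def seatp(h,x=0,y=0): return SC+SR@np.array([x,y,h])   # TCP h above seat
E
python3 -c "
from plan import *
print(SR)
go(CARR,[.4796,-.2978,.08])"
```

```text
[[ 0.84314406  0.22835087 -0.48678945]
 [-0.19775765  0.9735789   0.11417544]
 [ 0.5         0.          0.8660254 ]]
t 0.1 turn [-0.0013  0.      0.4573] shift now-axes [ 0.3774 -0.1298  0.151 ] shift tgt-axes [ 0.2812 -0.2832  0.1508]
 pos [ 0.1534 -0.5279  0.2308] F [-0.   0.   0.2] T [ 0.02 -0.01  0.07] grip 0.0853 0.0 q [-86.  22.  74.  -0.  84. -12.]
```

```bash
python3 -m jog '[[0,0,0.1524,0,0,0,100],[0,0,0.1524,0,0,0,100],[0,0,0.1524,0,0,0,100],[0,0,0,0.035,-0.035,0.015,100],[0,0,0,0.035,-0.035,0.015,100],[0,0,0,0.035,-0.035,0.02,100],[0,0,0,0.035,-0.035,0.02,100],[0,0,0,0.035,-0.035,0.02,100],[0,0,0,0.035,-0.035,0.02,100],[0,0,0,0,0,0,100]]'
python3 -c "
from plan import *
go(CARR,[.4796,-.2978,.08])"
```

```text
time_s: 1.35
position: [0.3982, -0.3551, 0.1197]
tool_rot: [[0.986, -0.169, -0.002], [-0.169, -0.986, 0.003], [-0.002, -0.003, -1.0]]
ft_force: [-0.8, -0.3, -0.3]
grip_width: 0.0853
gripper_force: 0.0
t 1.35 turn [-0.0028  0.0024  0.0044] shift now-axes [ 0.0707 -0.0701  0.0397] shift tgt-axes [ 0.0703 -0.0706  0.0397]
 pos [ 0.3982 -0.3551  0.1197] F [-0.8 -0.3 -0.3] T [ 0.   -0.02 -0.06] grip 0.0853 0.0 q [-54.  27.  87.   0.  67.  45.]
```

```bash
python3 -m jog '[[0,0,0,0.035,-0.035,0.02,100],[0,0,0,0.035,-0.035,0.02,100],[0,0,0,0,0,0,100],[0,0,0,0,0,0,100]]'
python3 -c "
from plan import *
go(CARR,[.4796,-.2978,.0135])
d=get('top');save(d,'t1.png')"
```

```text
time_s: 1.85
position: [0.4773, -0.3019, 0.0817]
tool_rot: [[0.985, -0.174, 0.0], [-0.174, -0.985, -0.001], [0.0, 0.001, -1.0]]
ft_force: [-0.6, -0.2, 0.2]
grip_width: 0.0853
gripper_force: 0.0
t 1.85 turn [ 0.0006 -0.0002 -0.0003] shift now-axes [ 0.0016 -0.0045  0.0682] shift tgt-axes [ 0.0016 -0.0044  0.0682]
 pos [ 0.4773 -0.3019  0.0817] F [-0.6 -0.2  0.2] T [-0.03  0.01 -0.01] grip 0.0853 0.0 q [-44.  32.  84.  -0.  64.  56.]
```

View pics/t1.png

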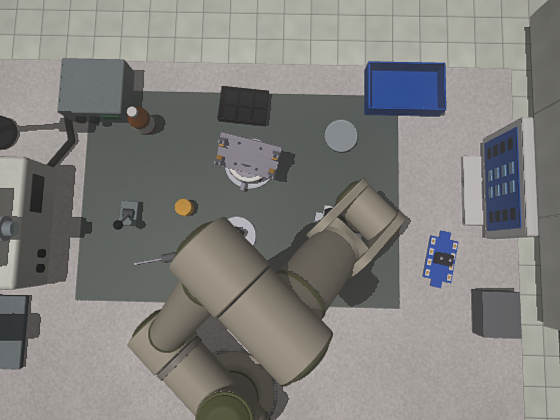

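The arm stands over the carrier at about (340,220), with nothing else in the way. Descending.

```bash
python3 -m jog '[[0,0,0,0.0016,-0.0045,0.02,100],[0,0,0,0,0,0.02,100],[0,0,0,0,0,0.015,100],[0,0,0,0,0,0.013,100],[0,0,0,0,0,0,100],[0,0,0,0,0,0,100]]' 60
python3 -c "
from plan import *
go(CARR,[.4796,-.2978,.0135])"
```

```text
time_s: 2.65
position: [0.4804, -0.2972, 0.0138]
tool_rot: [[0.985, -0.174, 0.001], [-0.174, -0.985, -0.001], [0.001, 0.001, -1.0]]
ft_force: [0.0, -0.4, 0.1]
grip_width: 0.0852
gripper_force: 0.0
t 2.65 turn [ 0.0006 -0.0008  0.    ] shift now-axes [-0.0006  0.0008  0.0003] shift tgt-axes [-0.0006  0.0008  0.0003]
 pos [ 0.4804 -0.2972  0.0138] F [ 0.  -0.4  0.1] T [0.01 0.01 0.02] grip 0.0852 0.0 q [-44.  37.  88.  -0.  55.  56.]
```

```bash
python3 -m jog '[[0,0,0,0,0,0,0],[0,0,0,0,0,0,0],[0,0,0,0,0,0,0],[0,0,0,0,0,0,0],[0,0,0,0,0,0,0],[0,0,0,0,0,0,0],[0,0,0,0,0,0,0],[0,0,0,0,0,0,0]]' 70
python3 -c "
from plan import *
go(SEAT,seatp(.12))"
```

```text
time_s: 3.65
position: [0.4804, -0.297, 0.0138]
tool_rot: [[0.985, -0.174, 0.001], [-0.174, -0.985, -0.001], [0.001, 0.001, -1.0]]
ft_force: [-0.4, 0.1, 4.8]
grip_width: 0.0291
gripper_force: 71.3
t 3.65 turn [-0.0142  0.5225  0.0548] shift now-axes [ 0.0559 -0.2982 -0.1902] shift tgt-axes [ 0.1288 -0.301  -0.1452]
 pos [ 0.4804 -0.297   0.0138] F [-0.4  0.1  4.8] T [ 0.08  0.02 -0.02] grip 0.0291 71.3 q [-44.  37.  88.   0.  55.  56.]
```

```bash
python3 -m jog '[[0,0,0,0,0,-0.01,0],[0,0,0,0,0,-0.03,0],[0,0,0,0,0,-0.05,0],[0,0,0,0,0,-0.05,0],[0,0,0,0,0,-0.05,0],[0,0,0,0,0,-0.02,0],[0,0,0,0,0,0,0],[0,0,0,0,0,0,0]]'
python3 -c "
from plan import *
go(SEAT,seatp(.12))
d=get('scene');save(d,'s2.png')"
```

```text
time_s: 4.65
position: [0.4796, -0.2963, 0.2219]
tool_rot: [[0.985, -0.174, -0.002], [-0.174, -0.985, 0.002], [-0.002, -0.002, -1.0]]
ft_force: [0.1, -0.3, -2.7]
grip_width: 0.0291
gripper_force: 70.4
t 4.65 turn [-0.0162  0.5259  0.0543] shift now-axes [ 0.0567 -0.2978  0.0183] shift tgt-axes [ 0.0256 -0.3005  0.0355]
 pos [ 0.4796 -0.2963  0.2219] F [ 0.1 -0.3 -2.7] T [-0.    0.03  0.01] grip 0.0291 70.4 q [-44.  24.  73.   0.  84.  56.]
```

View pics/s2.png

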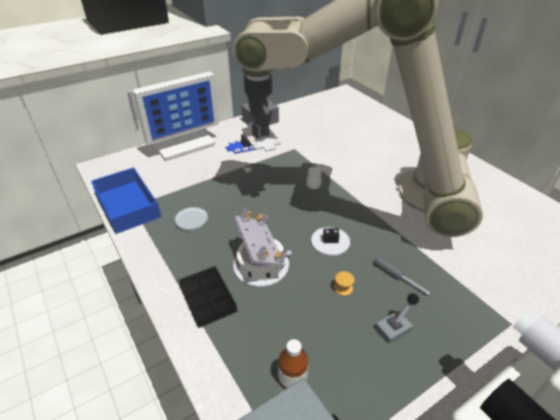

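The carrier is held level at about (265,145), and its old place is empty. Now tilt and carry it over.

```bash
python3 -m jog '[[-0.0054,0.175,0.018,0,0,-0.01,0],[-0.0054,0.175,0.018,0,0,-0.01,0],[-0.0054,0.175,0.018,0,0,0,0],[0,0,0,0.004,-0.04,0,0],[0,0,0,0.004,-0.05,0.005,0],[0,0,0,0.004,-0.05,0.005,0],[0,0,0,0.004,-0.05,0.005,0],[0,0,0,0.004,-0.05,0.005,0],[0,0,0,0.004,-0.04,0.005,0],[0,0,0,0,0,0,0]]'
python3 -c "
from plan import *
go(SEAT,seatp(.12))"
```

```text
time_s: 5.95
position: [0.5745, -0.0287, 0.2313]
tool_rot: [[0.845, -0.224, 0.485], [-0.194, -0.975, -0.113], [0.498, 0.001, -0.867]]
ft_force: [0.1, -0.4, -3.4]
grip_width: 0.0291
gripper_force: 70.4
t 5.95 turn [-0.001   0.0021  0.0043] shift now-axes [-0.0061 -0.0183  0.028 ] shift tgt-axes [-0.0062 -0.0183  0.028 ]
 pos [ 0.5745 -0.0287  0.2313] F [ 0.1 -0.4 -3.4] T [0.07 0.48 0.05] grip 0.0291 70.4 q [-15.  14.  93.   1.  44.  87.]
```

```bash
python3 -m jog '[[0,0,0.004,-0.006,-0.016,0.02,0],[0,0,0,0,0,0.03,0],[0,0,0,0,0,0.028,0],[0,0,0,0,0,0,0],[0,0,0,0,0,0,0],[0,0,0,0,0,0,0]]'
python3 - <<'E'
from plan import *
go(SEAT,seatp(.06))
t=get('top');s=get('scene')
import pickle;pickle.dump((t,s),open('ts3.pkl','wb'))
def crop(d,u,v,w,h,W,H): return cv2.resize(d['pixels'][v:v+h,u:u+w],(W,H),interpolation=cv2.INTER_CUBIC)
cv2.imwrite('pics/c3.png',np.hstack([crop(t,205,115,90,120,390,520),crop(s,210,175,90,120,390,520)])[:,:,::-1])
E
```

```text
time_s: 6.7
position: [0.6113, -0.0239, 0.1637]
tool_rot: [[0.841, -0.232, 0.489], [-0.2, -0.973, -0.116], [0.503, -0.0, -0.865]]
ft_force: [1.2, 0.4, -2.3]
grip_width: 0.0288
gripper_force: 70.3
t 6.7 turn [ 0.0014 -0.003  -0.0031] shift now-axes [-0.0025 -0.0052  0.0121] shift tgt-axes [-0.0024 -0.0052  0.0121]
 pos [ 0.6113 -0.0239  0.1637] F [ 1.2  0.4 -2.3] T [ 0.06  0.44 -0.02] grip 0.0288 70.3 q [-13.  22.  94.  -0.  35.  90.]
```

View pics/c3.png

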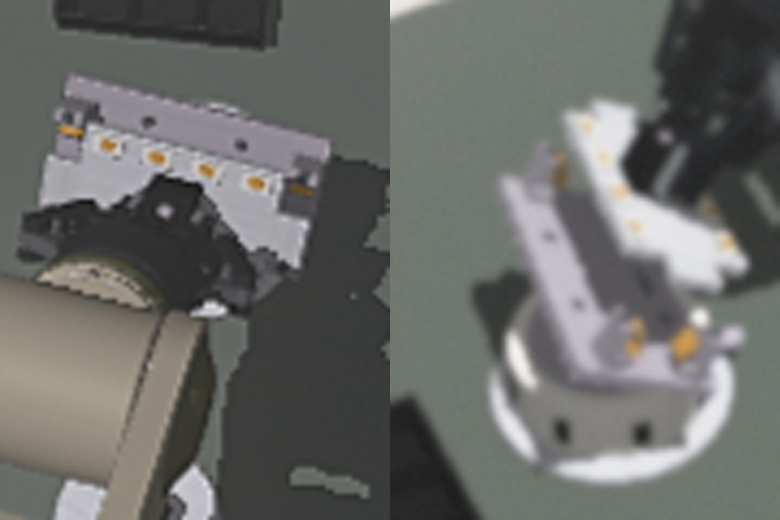

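The carrier hangs parallel above the slots, with its upper row of four orange-marked packages in the top view between (230,148) and (264,157). I use those marks to measure where the carrier sits relative to the seat.

```bash
cat > chk.py <<'E'
from plan import *
import pickle
t0=pickle.load(open('top0.pkl','rb'));t,s=pickle.load(open('ts3.pkl','rb'))
def blobs(d,u0,v0,u1,v1):
    p=d['pixels'].astype(float);w=np.zeros(p.shape[:2]);w[v0:v1,u0:u1]=np.clip(p[...,0]-p[...,2]-45,0,None)[v0:v1,u0:u1]
    n,l,st,c=cv2.connectedComponentsWithStats((w>0).astype(np.uint8));out=[]
    for i in range(1,n):
        if st[i,4]<3: continue
        ys,xs=np.nonzero(l==i);ww=w[ys,xs];out.append((ww@xs/ww.sum(),ww@ys/ww.sum()))
    return np.array(out)
b0=blobs(t0,312,200,374,245);P=(cast(t0,b0,.0105)-[.4796,-.2978,0])@Rz(-10)*1000;print(P.round(1)[:,:2].tolist())
b1=blobs(t,226,145,268,161);print(b1.round(1).tolist())
o=observe();H=(np.array(o['position'])-SC)@SR[:,2]; h=H-.0135+.0105
a,b=cast(t,b1,.0),cast(t,b1,.3);n=SR[:,2];k=((SC+n*h-a)@n)/((b-a)@n);Q=((a+(b-a)*k[:,None])-SC)@SR*1000
print('h',H,'seat-frame',Q.round(1).tolist(),'tcp',((np.array(o['position'])-SC)@SR*1000).round(1))
E
python3 chk.py
```

```text
[[31.1, 44.6], [31.0, 14.9], [31.1, -14.9], [31.2, -45.5], [-30.6, 44.6], [-31.0, 15.1], [-31.2, -15.3], [-31.5, -45.4]]
[[229.4, 148.1], [240.9, 151.0], [252.2, 153.9], [263.7, 156.8]]
h 0.07197243063879247 seat-frame [[32.6, 39.7, 69.0], [32.5, 9.6, 69.0], [32.5, -20.0, 69.0], [32.6, -50.2, 69.0]] tcp [ 2.3 -5.  72. ]
```

```bash
python3 -m jog '[[0,-0.003,-0.003,-0.0017,-0.0052,0.01,0],[0,0,0,0,0,0.01,0],[0,0,0,0,0,0.005,0],[0,0,0,0,0,0,0],[0,0,0,0,0,0,0],[0,0,0,0,0,0,0]]'
python3 - <<'E'
from plan import *
import pickle
pickle.dump((get('top'),get('scene')),open('ts3.pkl','wb'))
go(SEAT,seatp(.0135,.0008))
E
python3 chk.py
```

```text
time_s: 7.55
position: [0.6234, -0.0212, 0.1404]
tool_rot: [[0.844, -0.229, 0.486], [-0.198, -0.973, -0.115], [0.499, 0.001, -0.867]]
ft_force: [-0.1, 0.6, -2.1]
grip_width: 0.0289
gripper_force: 70.5
t 7.65 turn [ 0.0013  0.0011 -0.    ] shift now-axes [0.0004 0.0001 0.0328] shift tgt-axes [0.0004 0.0002 0.0328]
 pos [ 0.6233 -0.0212  0.1403] F [ 0.3  0.2 -3.4] T [0.08 0.44 0.05] grip 0.0289 70.5 q [-13.  24.  93.  -1.  32.  91.]
[[31.1, 44.6], [31.0, 14.9], [31.1, -14.9], [31.2, -45.5], [-30.6, 44.6], [-31.0, 15.1], [-31.2, -15.3], [-31.5, -45.4]]
[[229.5, 145.6], [240.8, 148.4], [252.0, 151.3], [263.2, 154.2]]
h 0.046325303930487775 seat-frame [[30.6, 45.4, 43.3], [30.9, 15.0, 43.3], [30.6, -15.2, 43.3], [30.5, -44.9, 43.3]] tcp [ 0.4  0.2 46.3]
```

```bash
python3 -m jog '[[0,0,0,0.0003,0,0.006,0],[0,0,0,0,0,0.006,0],[0,0,0,0,0,0.004,0],[0,0,0,0,0,0,0],[0,0,0,0,0,0,0]]' 90
python3 -c "
from plan import *
go(SEAT,seatp(.0135,.0008))"
```

```text
time_s: 8.28
position: [0.6316, -0.0232, 0.1264]
tool_rot: [[0.844, -0.229, 0.486], [-0.198, -0.973, -0.115], [0.499, 0.001, -0.866]]
ft_force: [2.1, -0.4, -2.9]
grip_width: 0.0282
gripper_force: 92.9
t 8.28 turn [ 0.0012  0.0009 -0.0002] shift now-axes [0.     0.0001 0.0165] shift tgt-axes [-0.      0.0002  0.0165]
 pos [ 0.6316 -0.0232  0.1264] F [ 2.1 -0.4 -2.9] T [ 0.08 -0.02 -0.01] grip 0.0282 92.9 q [-13.  26.  93.  -1.  31.  91.]
```

```bash
python3 -m jog '[[0,0,0,0,0,0.004,0],[0,0,0,0,0,0.004,0],[0,0,0,0,0,0,0],[0,0,0,0,0,0,0]]'
python3 -c "
from plan import *
go(SEAT,seatp(.0135,.0008))"
python3 -m jog '[[0,0,0,0,0,0.003,0],[0,0,0,0,0,0.002,0],[0,0,0,0,0,0,0],[0,0,0,0,0,0,0]]'
python3 -c "
from plan import *
go(SEAT,seatp(.0135,.0008))"
```

```text
time_s: 8.78
position: [0.6352, -0.024, 0.1193]
tool_rot: [[0.844, -0.229, 0.485], [-0.198, -0.973, -0.115], [0.499, 0.001, -0.867]]
ft_force: [0.7, 1.8, -0.3]
grip_width: 0.0285
gripper_force: 93.2
t 8.78 turn [0.0012 0.0016 0.0001] shift now-axes [0.0003 0.0002 0.0085] shift tgt-axes [0.0003 0.0002 0.0085]
 pos [ 0.6352 -0.024   0.1193] F [ 0.7  1.8 -0.3] T [0.16 0.18 0.03] grip 0.0285 93.2 q [-13.  27.  93.  -1.  30.  91.]
time_s: 9.28
position: [0.6378, -0.0247, 0.1147]
tool_rot: [[0.844, -0.229, 0.485], [-0.198, -0.973, -0.115], [0.499, 0.001, -0.867]]
ft_force: [6.0, -1.0, -5.4]
grip_width: 0.0281
gripper_force: 92.4
t 9.28 turn [ 0.0013  0.0016 -0.0001] shift now-axes [0.0003 0.0001 0.0032] shift tgt-axes [0.0003 0.0001 0.0032]
 pos [ 0.6378 -0.0247  0.1147] F [ 6.  -1.  -5.4] T [ 0.01 -0.22  0.06] grip 0.0281 92.4 q [-13.  28.  93.  -1.  29.  91.]
```

```bash
python3 -m jog '[[0,0,0,0,0,0.002,0],[0,0,0,0,0,0.0015,0],[0,0,0,0,0,0,0],[0,0,0,0,0,0,0]]'
python3 -c "
from plan import *
go(SEAT,seatp(.0135,.0008));print(np.array(observe()['ft_force'])@SR)"
python3 -m jog '[[0,0,0,0,0,0.001,0],[0,0,0,0,0,0,0],[0,0,0,0,0,0,0]]'
python3 -c "
from plan import *
go(SEAT,seatp(.0135,.0008));print(np.array(observe()['ft_force'])@SR)"
```

```text
time_s: 9.78
position: [0.6388, -0.0249, 0.1135]
tool_rot: [[0.844, -0.229, 0.486], [-0.197, -0.974, -0.115], [0.499, 0.002, -0.866]]
ft_force: [-8.4, 0.7, 14.0]
grip_width: 0.0286
gripper_force: 95.8
t 9.78 turn [0.0015 0.0008 0.0006] shift now-axes [0.     0.0002 0.0016] shift tgt-axes [0.     0.0002 0.0016]
 pos [ 0.6388 -0.0249  0.1135] F [-8.4  0.7 14. ] T [-0.05  0.96 -0.14] grip 0.0286 95.8 q [-13.  28.  93.  -1.  29.  91.]
[-0.23862236 -1.19228907 16.30043685]
time_s: 10.15
position: [0.6391, -0.0249, 0.1133]
tool_rot: [[0.844, -0.228, 0.486], [-0.197, -0.974, -0.116], [0.5, 0.002, -0.866]]
ft_force: [-13.9, 1.6, 20.7]
grip_width: 0.0288
gripper_force: 97.0
t 10.15 turn [0.0015 0.0004 0.0008] shift now-axes [-0.0001  0.0002  0.0013] shift tgt-axes [-0.0001  0.0002  0.0013]
 pos [ 0.6391 -0.0249  0.1133] F [-13.9   1.6  20.7] T [-0.06  1.38 -0.15] grip 0.0288 97.0 q [-13.  28.  93.  -1.  29.  91.]
[-1.69444277 -1.60473112 24.89437531]
```

Rigid stop at home height, pushing at about 25 N. I release now and press again from above to be sure.

```bash
python3 -m jog '[[0,0,0,0,0,0,65],[0,0,0,0,0,0,65],[0,0,0,0,0,0,65],[0,0,0,0,0,0,65],[0,0,0,0,0,-0.02,65],[0,0,0,0,0,-0.03,65],[0,0,0,0,0,-0.02,0],[0,0,0,0,0,0,0],[0,0,0,0,0,0,0],[0,0,0,0,0,0,0]]'
python3 -c "
from plan import *
go(SEAT,seatp(.045,.0008));print(np.array(observe()['ft_force'])@SR)"
```

```text
time_s: 11.4
position: [0.6059, -0.0171, 0.1708]
tool_rot: [[0.845, -0.229, 0.484], [-0.198, -0.973, -0.115], [0.497, 0.001, -0.868]]
ft_force: [-0.3, 0.1, 0.3]
grip_width: -0.0001
gripper_force: 0.0
t 11.4 turn [ 0.0013  0.003  -0.0001] shift now-axes [0.0008 0.0001 0.0367] shift tgt-axes [0.0007 0.0002 0.0367]
 pos [ 0.6059 -0.0171  0.1708] F [-0.3  0.1  0.3] T [ 0.05  0.23 -0.02] grip -0.0001 0.0 q [-13.  21.  94.  -1.  36.  91.]
[-0.11708037 -0.00114584  0.44390015]
```

```bash
python3 -m jog '[[0,0,0,0.0005,0,0.015,0],[0,0,0,0,0,0.012,0],[0,0,0,0,0,0.006,0],[0,0,0,0,0,0.003,0],[0,0,0,0,0,0.002,0],[0,0,0,0,0,0.001,0],[0,0,0,0,0,0,0],[0,0,0,0,0,0,0]]'
python3 -c "
from plan import *
go(SEAT,seatp(.042,.0008));print(np.array(observe()['ft_force'])@SR)"
```

```text
time_s: 12.4
position: [0.6252, -0.0216, 0.1386]
tool_rot: [[0.844, -0.229, 0.486], [-0.198, -0.973, -0.115], [0.499, 0.001, -0.867]]
ft_force: [-0.2, -0.1, -0.4]
grip_width: 0.0002
gripper_force: 0.0
t 12.4 turn [0.0012 0.0011 0.    ] shift now-axes [-0.0004  0.0002  0.0018] shift tgt-axes [-0.0004  0.0002  0.0018]
 pos [ 0.6252 -0.0216  0.1386] F [-0.2 -0.1 -0.4] T [0.06 0.24 0.02] grip 0.0002 0.0 q [-13.  25.  93.  -1.  32.  91.]
[-0.31026181 -0.12696526 -0.2607243 ]
```

```bash
python3 -m jog '[[0,0,0,0,0,0.001,0],[0,0,0,0,0,0.001,0],[0,0,0,0,0,0.001,0],[0,0,0,0,0,0,0],[0,0,0,0,0,0,0]]'
python3 -c "
from plan import *
go(SEAT,seatp(.042,.0008));print(np.array(observe()['ft_force'])@SR)"
```

```text
time_s: 13.02
position: [0.6256, -0.0216, 0.1376]
tool_rot: [[0.844, -0.228, 0.486], [-0.197, -0.974, -0.115], [0.499, 0.002, -0.866]]
ft_force: [-19.2, 1.8, 20.7]
grip_width: 0.0
gripper_force: 13.7
t 13.03 turn [0.0014 0.0008 0.0007] shift now-axes [-0.0003  0.0003  0.0008] shift tgt-axes [-0.0003  0.0003  0.0008]
 pos [ 0.6256 -0.0216  0.1376] F [-19.2   1.8  20.7] T [ 0.02  1.43 -0.19] grip 0.0 13.7 q [-13.  25.  93.  -1.  32.  91.]
[-6.25972462 -2.62042028 27.46529579]
```

```bash
python3 -m jog '[[0,0,0,0,0,-0.01,0],[0,0,0,0,0,-0.03,0],[0,0,0,0,0,-0.05,0],[0,-0.175,-0.05,0,0,-0.03,0],[0,-0.175,-0.05,0,0,0,0],[0,-0.173,-0.05,0,0,0,0],[0,0,0,0,0,0,0],[0,0,0,0,0,0,0]]'
python3 -c "
from plan import *
go(Rz(-2)@DOWN,[.405,.316,.2])"
```

```text
time_s: 14.02
position: [0.5706, -0.0086, 0.2352]
tool_rot: [[0.995, -0.095, 0.018], [-0.094, -0.995, -0.041], [0.021, 0.039, -0.999]]
ft_force: [-0.2, 0.2, -0.4]
grip_width: -0.0001
gripper_force: 0.0
t 14.03 turn [ 0.04   -0.0202 -0.0598] shift now-axes [-0.1962 -0.3086  0.0189] shift tgt-axes [-0.1769 -0.3186  0.0352]
 pos [ 0.5706 -0.0086  0.2352] F [-0.2  0.2 -0.4] T [ 0.02  0.03 -0.02] grip -0.0001 0.0 q [-12.  23.  71.  -2.  84.  84.]
```

```bash
python3 -m jog '[[0.04,-0.02,-0.06,0,0,0,0],[0,0,0,-0.02,-0.03,0,0],[0,0,0,-0.03,-0.05,0.005,0],[0,0,0,-0.03,-0.05,0.005,0],[0,0,0,-0.03,-0.05,0.005,0],[0,0,0,-0.03,-0.05,0.005,0],[0,0,0,-0.025,-0.05,0.005,0],[0,0,0,-0.012,-0.038,0.005,0],[0,0,0,0,0,0,0],[0,0,0,0,0,0,0]]'
python3 - <<'E'
from plan import *
import pickle
go(Rz(-2)@DOWN,[.405,.316,.082])
t,s=get('top'),get('scene');pickle.dump((t,s),open('ts4.pkl','wb'))
def crop(d,u,v,w,h,W,H): return cv2.resize(d['pixels'][v:v+h,u:u+w],(W,H),interpolation=cv2.INTER_CUBIC)
cv2.imwrite('pics/c4.png',np.vstack([np.hstack([crop(t,208,125,80,60,400,300),crop(s,215,200,80,60,400,300)]),np.hstack([crop(t,80,180,80,60,400,300),crop(s,360,270,80,60,400,300)])])[:,:,::-1])
E
```

```text
time_s: 15.28
position: [0.4045, 0.3145, 0.2062]
tool_rot: [[0.999, -0.034, -0.001], [-0.034, -0.999, 0.001], [-0.001, -0.0, -1.0]]
ft_force: [-0.2, -0.6, 0.1]
grip_width: -0.0001
gripper_force: 0.0
t 15.28 turn [-0.0005  0.0006  0.0006] shift now-axes [ 0.0005 -0.0014  0.1242] shift tgt-axes [ 0.0004 -0.0015  0.1242]
 pos [0.4045 0.3145 0.2062] F [-0.2 -0.6  0.1] T [-0.05 -0.08  0.04] grip -0.0001 0.0 q [ 25.  19.  83.   0.  78. 117.]
```

View pics/c4.png

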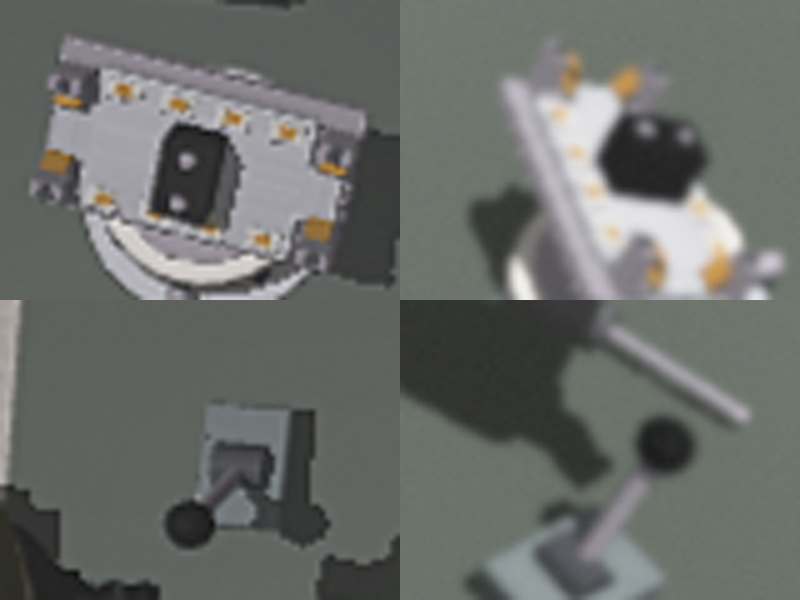

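The carrier sits flat in the holder, around top pixel (246,155), with the orange clips over both ears. The lever ball is still back at (118,225), with the gripper clear behind it. Now the lever.

```bash
python3 -m jog '[[0,0,0,0,-0.0015,0.05,0],[0,0,0,0,0,0.05,0],[0,0,0,0,0,0.023,0],[0,0,0,0,0,0,0],[0,0,0,0,0,0,0]]'
python3 - <<'E'
from plan import *
import pickle
go(Rz(-2)@DOWN,[.49,.316,.082])
t,s=pickle.load(open('ts4.pkl','rb'))
p=t['pixels'].astype(float)
from cv2 import connectedComponentsWithStats as cc
w=np.clip(p[...,0]-p[...,2]-45,0,None);m=np.zeros(w.shape,np.uint8);m[138:178,215:280]=(w>0)[138:178,215:280]
n,l,st,c=cc(m);n_=SR[:,2]
for hh in(.0105,.0235):
    b=c[1:][st[1:,4]>2];a,e=cast(t,b,0),cast(t,b,.3);k=((SC+n_*hh-a)@n_)/((e-a)@n_);print(hh,((a+(e-a)*k[:,None]-SC)@SR*1000)[:,:2].round(1).tolist())
E
```

```text
time_s: 16.0
position: [0.4055, 0.3165, 0.0842]
tool_rot: [[0.999, -0.035, 0.0], [-0.035, -0.999, 0.001], [0.0, -0.001, -1.0]]
ft_force: [-0.7, -0.4, -0.0]
grip_width: 0.0002
gripper_force: 0.0
t 16.0 turn [-0.0011 -0.     -0.0001] shift now-axes [ 0.0844 -0.0025  0.0022] shift tgt-axes [ 0.0844 -0.0025  0.0022]
 pos [0.4055 0.3165 0.0842] F [-0.7 -0.4 -0. ] T [ 0.01 -0.08  0.01] grip 0.0002 0.0 q [ 25.  28.  92.   0.  60. 117.]
0.0105 [[29.5, 45.6], [16.1, 74.8], [29.4, 15.7], [29.3, -14.2], [29.2, -44.5], [-18.6, 74.8], [15.6, -72.5], [-33.3, 45.9], [-19.1, -72.1], [-34.7, -14.9], [-32.8, -44.0]]
0.0235 [[33.6, 43.4], [20.4, 72.2], [33.5, 13.8], [33.5, -15.8], [33.3, -45.7], [-13.9, 72.1], [19.9, -73.4], [-28.4, 43.7], [-14.3, -73.0], [-29.8, -16.5], [-27.9, -45.2]]
```

```bash
python3 -m jog '[[0,0,0,0.01,0,0.002,0],[0,0,0,0.012,0,0,0],[0,0,0,0.012,0,0,0],[0,0,0,0.012,0,0,0],[0,0,0,0.012,0,0,0],[0,0,0,0.012,0,0,0],[0,0,0,0.012,0,0,0],[0,0,0,0,0,0,0]]'
python3 -m jog '[[0,0,0,0.004,0,0,0],[0,0,0,0.004,0,0,0],[0,0,0,0,0,0,0]]'
python3 -m jog '[[0,0,0,0.004,0,0,0],[0,0,0,0,0,0,0]]'
python3 -c "
from plan import *
d=get('scene')
go(Rz(-2)@DOWN,[.49,.316,.082])
cv2.imwrite('pics/c5.png',cv2.resize(d['pixels'][250:350,330:470],(700,500))[:,:,::-1])"
```

```text
time_s: 17.0
position: [0.4875, 0.3137, 0.0806]
tool_rot: [[0.999, -0.035, -0.002], [-0.035, -0.999, 0.0], [-0.002, -0.0, -1.0]]
ft_force: [-0.1, 0.3, -0.3]
grip_width: -0.0001
gripper_force: 0.0
time_s: 17.38
position: [0.4948, 0.3136, 0.0808]
tool_rot: [[0.999, -0.034, -0.002], [-0.034, -0.999, 0.0], [-0.002, -0.0, -1.0]]
ft_force: [-0.2, -0.5, 0.0]
grip_width: 0.0002
gripper_force: 0.0
time_s: 17.62
position: [0.4989, 0.3134, 0.0808]
tool_rot: [[0.999, -0.034, -0.002], [-0.034, -0.999, 0.0], [-0.002, -0.0, -1.0]]
ft_force: [-0.1, 0.6, -0.2]
grip_width: 0.0001
gripper_force: 0.0
t 17.68 turn [-0.0002  0.0015  0.0007] shift now-axes [-0.0089 -0.0023 -0.0011] shift tgt-axes [-0.0089 -0.0023 -0.0011]
 pos [0.4988 0.3134 0.0809] F [-0.7  0.6  0.1] T [0.02 0.04 0.04] grip 0.0003 0.0 q [ 21.  34.  80.   0.  66. 113.]
```

View pics/c5.png

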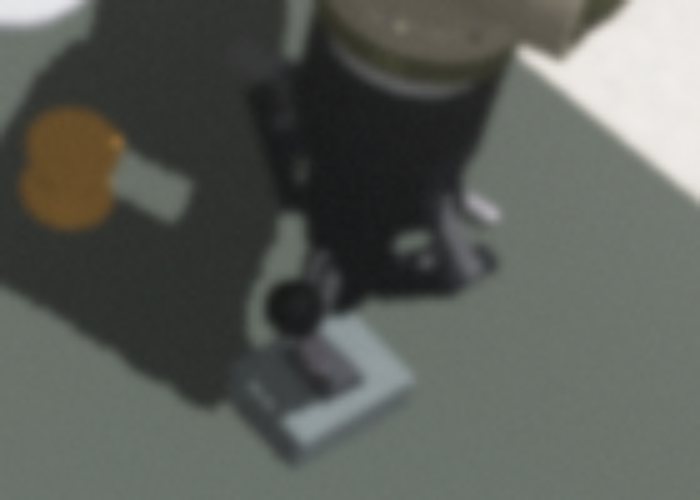

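The ball, now at scene pixel (389,311), has gone over past upright with the fingers behind it. I push on to the stop.

```bash
python3 -m jog '[[0,0,0,0.003,0,0,0],[0,0,0,0.003,0,0,0],[0,0,0,0,0,0,0]]'
python3 -m jog '[[0,0,0,0.002,0,0,0],[0,0,0,0.002,0,0,0],[0,0,0,0,0,0,0]]'
```

```text
time_s: 18.05
position: [0.5042, 0.3132, 0.0806]
tool_rot: [[0.999, -0.034, -0.003], [-0.034, -0.999, -0.0], [-0.003, 0.0, -1.0]]
ft_force: [-3.7, 0.2, 0.2]
grip_width: 0.0
gripper_force: 1.6
time_s: 18.42
position: [0.5048, 0.3132, 0.0804]
tool_rot: [[0.999, -0.033, -0.011], [-0.033, -0.999, -0.001], [-0.011, 0.001, -1.0]]
ft_force: [-17.7, -0.4, 8.0]
grip_width: -0.0005
gripper_force: 9.0
```

At the stop (18 N). Backing off and checking.

```bash
python3 -m jog '[[0,0,0,-0.01,0,0,0],[0,0,0,-0.03,0,0,0],[0,0,0,-0.04,0,-0.02,0],[0,0,0,-0.03,0,-0.05,0],[0,0,0,-0.02,0.05,-0.03,0],[0,0,0,-0.02,0.05,-0.02,0],[0,0,0,0,0.05,0,0],[0,0,0,0,0.05,0,0],[0,0,0,0,0,0,0],[0,0,0,0,0,0,0]]'
python3 - <<'E'
from plan import *
t,s=get('top'),get('scene');import pickle;pickle.dump((t,s),open('ts6.pkl','wb'))
o=observe();print(o['time_s'],o['position'],o['ft_force'])
def dark(d,X):
    u,v=proj(d,X)[0].astype(int);p=d['pixels'];m=np.zeros(p.shape[:2],np.uint8);m[v-9:v+10,u-9:u+10]=(p.max(2)<55)[v-9:v+10,u-9:u+10]
    n,l,st,c=cv2.connectedComponentsWithStats(m);i=1+np.argmax(st[1:,4]);return c[i],st[i]
X=[.526,.314,.092];a,b=dark(t,X),dark(s,X);print(a,b,tri(t,a[0],s,b[0]))
cv2.imwrite('pics/t6.png',t['pixels'][:,:,::-1])
E
```

```text
time_s: 19.68
position: [0.3525, 0.1184, 0.2013]
tool_rot: [[0.999, -0.035, -0.001], [-0.035, -0.999, 0.0], [-0.001, -0.0, -1.0]]
ft_force: [-0.5, 1.1, -0.1]
grip_width: -0.0002
gripper_force: 0.0
19.775 [0.35223771 0.11907153 0.20108708] [-0.7054415  -0.24062948  0.11429822]
(array([121.        , 196.23188406]), array([117, 192,   9,   9,  69], dtype=int32)) (array([386.36144578, 313.06024096]), array([382, 308,  10,  11,  83], dtype=int32)) [[0.52841144 0.31267233 0.09275173]]
```

View pics/t6.png

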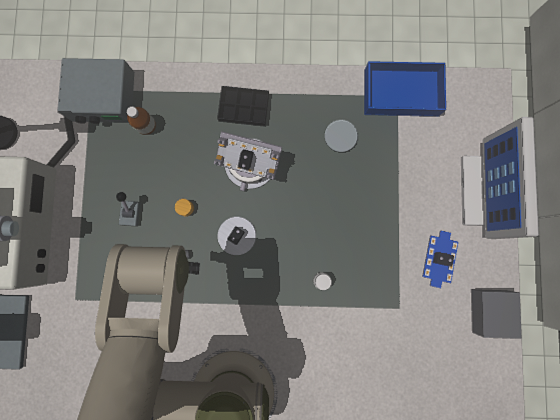

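The carrier is seated at (246,158). The lever is over at (121,196), having moved 76 mm, which is its full throw. The other things stand where they were, except the screwdriver, which is hidden under the arm; the tool stayed at least 55 mm above it. Handing in.

```bash
python3 -c "
from rig import job
print(job.close_job())"
```

```text
the job is handed in; nothing more can be done
None
```

I pushed the carrier home in the work holder, under all four clips, threw the vacuum lever to its stop, released everything and handed the job in at about 20 s of the 64 s allowed; no verdict came back.

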